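# Shut and lock the medicine box

### The job

Lock the medicine box: swing its blue lid down, then press the yellow latch wing down against the springy seal and, while pressing, turn it clockwise about a quarter turn until it comes up against its stop, then let it rise so that it clicks into its locked detent and holds the lid. Feel for the stop, which is not at quite the same angle on every box: do not bear down hard or force the latch past it. Leave the bottles and the candle glass around the box where they stand, and take the hand away.

Things in the scene. Friction and masses are not known exactly. Their poses are not given: they have to be found in the camera images.
- med_box: White box, green cross on its front, 170 (x) x 220 (y) x 85 mm (z), fixed to the worktop, each time elsewhere and turned up to 0.25 rad. Origin: centre of its underside; -x is its front (robot side), z up. Lid hinge line parallel to y at x = +85, z = 86 mm. The bottles inside stay there. A wall cabinet hangs 0.47 m above the worktop from x = 0.57 m on.
- seal_mid (a point): Middle of the top of the black sprung seal strip (8 x 170 mm) along the box's front rim, 159 mm before the hinge line. It carries the lid about 14 mm too high at the front (tilt 0.085 rad) and gives way under 3.2 N plus 0.45 N per mm. Rubber stops carry the lid at tilt 0.
- lid: Blue lid, 176 x 224 x 8 mm, 0.18 kg. Origin on the hinge line; x points from front edge to hinge (spans x = -174 to +2 mm), z is the outer face's normal (outer face z = 8, inner z = 0 mm). Level when fully down; starts tilted open 0.3 to 0.6 rad, front edge up. Stiff hinge (0.3 N m friction): stays where it is left. Carries the latch.
- lid_front (a point): Point on the lid's outer face near the middle of its front edge, at (-165, 0, 8) mm in the lid's frame. Height above the box's underside: 94 mm lid pressed on its stops; 97 mm latch bar caught under the plate short of the detent; about 102 mm locked in the detent; about 108 mm resting loose on the seal.
- latch_grip (a point): Centre of the yellow latch wing, on the latch axis, 29 mm above the lid's inner face, 125 mm from the hinge line. Wing: 52 mm long (point x), 14 thick (y), 30 high (z). Under it, turning with it, a round black flange, radius 32 mm, its top 14.5 mm below this point. Wing fore and aft (along lid x) = unlocked.
- latch (a joint): Turn of the latch, rad, clockwise from above; 0 unlocked. It turns (0.03 N m) only with the lid pressed to within 2.5 mm of its stops at the latch: 13 to 17 N. It meets a hard stop at 1.0 to 1.6 rad, different each time and felt only; the detent notch, 3.5 mm deep, 0.09 rad wide, is right before the stop. Let up there, the seal lifts the cross bar into the notch.
- pills_e: White pill bottle with a dark red cap, 62 mm diameter, 114 mm high, loose, left of the box; origin: centre of its underside, z up.
- candle_glass: Candle tumbler with a black label, 76 mm diameter, 105 mm high, loose, left of the box; origin: centre of its underside, z up.
- pills_i: White pill bottle with a white cap, 53 mm diameter, 93 mm high, loose, right of the box; origin: centre of its underside, z up.
- syrup: Orange bottle with a black cap, 55 mm diameter, 137 mm high, loose, right of the box; origin: centre of its underside, z up.

How it is judged:
By the outcome, as a careful person would: the job done as asked, in the order asked, and still so for the second after the job is handed in, with the robot touching nothing.
It also fails if it takes over 72 s, if anything falls off the work surface, if the arm or the gripper's body presses on something with over 40 N, if the wrist force passes 120 N, or if a joint passes its speed limit or range.

### The arm

A 6-joint arm with a two-finger parallel gripper is mounted at the origin on a cart in front of the work surface, level with it; the furniture and walls round the work are solid. World frame = base frame: x ahead of the robot, y to its left, z up, the work surface at z = 0. Lengths are in m, angles in rad, forces in N, time in s.
With the tool pointing down it reaches from about 0.375 to 0.9 m from the base axis. Payload 3.1 kg.
Tool frame: the origin (TCP) lies between the finger pads; the fingertips stand manip.nose_length ahead of it and the grasp point (between the pads) lies 5 mm behind it (manip.nose_length is the distance from the TCP to the fingertips, in m); z points along the fingers, y is the line along which they close (so a half turn about z gives the same grasp; the last joint's range is limited). The gripper opens to 85 mm and grips with 20 to 120 N. Pads are 22 mm wide; open, the fingers measure 114 mm over their backs; the gripper's body (76 mm by 85 mm) begins 54 mm behind the grasp point. The pads swing forward as they close: fully open they stand 13 mm farther back than shut.
Start: joints at [0.93, 0.527, 1.433, -0, 1.181, -0.178], TCP at [0.278, 0.56, 0.208] pointing down, gripper open.
Joint ranges: [-3.08, 3.08], [-0.75, 2.2], [0.22, 2.44], [-1.43, 4.57], [0, 2.65], [-2.85, 2.85]. Speed limits (rad/s): [2.79, 2.79, 3.14, 3.14, 3.14, 3.14].

### API

Orientations are given as a unit quaternion [x, y, z, w].
In Python, from station import monitor, eyes, job, manip gives the robot as it stands.
- The arm moves only by the shell command python3 -m pendant 'ROWS' [FORCE]. ROWS is JSON, a list that holds one entry, the list of rows, each a list of 7 numbers: the shift along the tool's x, y, z as a fraction of full scale, then the turn, a rotation vector about the tool's x, y, z as a fraction of full scale, then the opening, from 0 (shut) to 1 (fully open). A call has 1 to 20 rows; each row shifts and turns the commanded pose from where the row before left it, along the tool's axes as they then stand; what a row does not reach is not made up. Full scale, the value 1, is 800 mm for a shift and 0.12 rad for a turn. A row lasts 1/10 s, in which the tool goes at most 50 mm and 8.59 degrees, less where a joint would pass 70% of its speed; a pose out of reach is approached as far as the arm can. A call with a number of a shift or a turn outside -1 to 1 is refused whole. A call with a gripper value outside its range is refused whole. The fingers move at their own pace and stop on an object; FORCE is the grip in N (left out, the last holds). Time passes only in rows, so rows that do not move let the fingers close. It gives the time, the measured TCP pose, the force, the opening and the grip force at its end, in the units of the state.
- monitor.sense(): the state, without advancing time (a new reading comes with each control period).
- eyes.snapshot(name): name is "scene" or "side" or "wrist"; returns a dict with "pixels" (384x512x3 uint8, red, green, blue), "depth" (384x512 float32, m along the optical axis (not along the pixel's ray), 0 where there is no reading), "intrinsics" (3x3 intrinsics, pixels), "k1" (the pictures are not rectified: a ray, as slopes to the right and down, at radius r is drawn at 1 + k1 r^2 times it, then the intrinsics apply), "eye" and "attitude" of the camera in the world. Camera axes: x right, y down, z forward; pixel columns grow to the right and rows downward; lengths in m; the calibration is good to about 2 mm. A picture is of the moment at which its call begins.
- job.sign_off(): hands the job in; it is judged then, once.
The state is a dict: "t": time; "q": joint angles; "qd": joint speeds; "tau": joint torques, N m; "tcp_pos": TCP position; "tool_rot": TCP orientation; "force": force on the tool from outside, world axes, zero at the start; "ft_torque": the same for the moment, N m; "finger_gap": opening from 0.0 (shut) to 1.0 (fully open); "gripper_force": force on a finger pad.
Only numpy, scipy, OpenCV 4.12 (cv2) and the standard library are available. Lean on these libraries where they do the work, as an engineer would, in place of code of your own. Each camera call takes 0.05 s, during which the arm holds its last target. There are 200 camera calls.

## Working session

There is one attempt and no reset: what is moved stays moved. The work goes in short steps, Python scripts to look and compute and a shell command to move; the robot and the scene stay as the last step left them, time stands still between calls to the robot, and variables do not carry over. Pictures are saved under pics/ and viewed, at most 10 in all, crops included, and the job is handed in when it is done.

```bash
ls; mkdir -p pics; cat > h.py <<'E'
import numpy as np, cv2
from station import monitor, eyes, job, manip
from scipy.spatial.transform import Rotation as R
def rot(a):
    a=np.array(a,float); return a if a.shape==(3,3) else R.from_quat(a).as_matrix()
def cloud(s):
    K=np.array(s["intrinsics"]); h,w=s["depth"].shape
    v,u=np.mgrid[0:h,0:w].astype(float)
    x=(u-K[0,2])/K[0,0]; y=(v-K[1,2])/K[1,1]; xd,yd=x.copy(),y.copy()
    for _ in range(10):
        f=1+s["k1"]*(x*x+y*y); x,y=xd/f,yd/f
    d=s["depth"]; P=np.stack([x*d,y*d,d],-1)@rot(s["attitude"]).T+np.array(s["eye"])
    P[d==0]=np.nan; return P
E
python3 - <<'E'
from h import *
st=monitor.sense(); print({k:np.round(v,3) for k,v in st.items()}, manip.nose_length)
im=[]
for n in ["scene","side"]:
    s=eyes.snapshot(n); np.savez(n+".npz",**{k:np.array(v) for k,v in s.items()}); im.append(s["pixels"]); print(n,s["eye"],s["attitude"])
    cv2.imwrite(f"pics/{n}0.png",s["pixels"][...,::-1])
E
```

```text
pics
{'t': np.float64(0.0), 'q': array([ 0.931,  0.528,  1.434, -0.   ,  1.181, -0.178]), 'qd': array([-0.   ,  0.001, -0.001, -0.   ,  0.   ,  0.001]), 'tau': array([-0.0000e+00, -4.4237e+01, -1.7802e+01, -0.0000e+00,  8.0000e-03,
       -0.0000e+00]), 'tcp_pos': array([0.278, 0.559, 0.207]), 'tool_rot': array([ 0.229,  0.973, -0.001, -0.   ]), 'force': array([-0.887,  0.543, -0.744]), 'ft_torque': array([ 0.033, -0.021,  0.02 ]), 'gripper_force': np.float64(0.0), 'finger_gap': np.float64(1.001)} 0.014
scene [ 0.002612   -1.12084762  0.66602005] [ 0.8351196  -0.18543159  0.12308335 -0.50303168]
side [0.36682708 0.62190443 0.7530523 ] [-0.09683028  0.90169684 -0.41984574  0.03600363]
```

View pics/scene0.png

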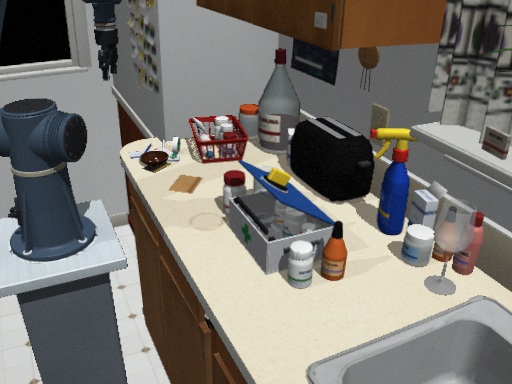

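View pics/side0.png

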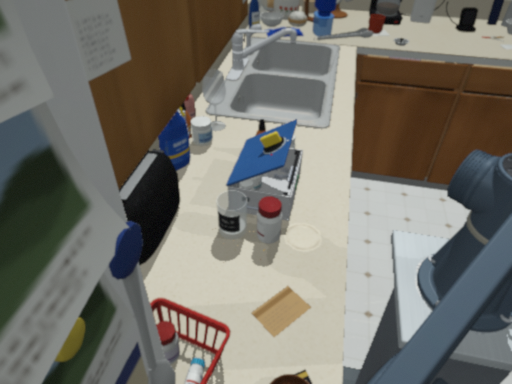

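The scene view shows the box near (285,225) with its blue lid tilted open, from (240,163) to (330,222), and the yellow wing at (278,178). In the side view the lid is near (265,150) and the wing at (271,140). The red-capped bottle and the candle glass are at (268,220) and (232,213).

```bash
cat > m.py <<'E'
from h import *
def seg(s,roi):
    u0,u1,v0,v1=roi
    P=cloud(s); hsv=cv2.cvtColor(np.ascontiguousarray(s["pixels"]),cv2.COLOR_RGB2HSV); H,S,V=[hsv[...,i].astype(int) for i in range(3)]
    m=np.zeros(H.shape,bool); m[v0:v1,u0:u1]=1; m&=np.isfinite(P[...,0])
    return P,m&(H>100)&(H<125)&(S>130)&(V>60),m&(H>20)&(H<34)&(S>140)&(V>90)
def plane(Q):
    for _ in range(6):
        c=Q.mean(0); n=np.linalg.svd(Q-c,full_matrices=False)[2][2]; n*=np.sign(n[2]); d=(Q-c)@n
        Q=Q[abs(d)<max(2*d.std(),.002)]
    return c,n,Q
if __name__=="__main__":
  for n,roi in [("scene",(230,340,150,230)),("side",(220,305,115,195))]:
    s=dict(np.load(n+".npz")); P,b,y=seg(s,roi)
    c,nn,Q=plane(P[b]); print(n,b.sum(),"lid c",c.round(4),"n",nn.round(4),"tilt",np.arccos(nn[2]).round(3),"yaw",np.arctan2(nn[1],nn[0]).round(3), len(Q))
    r=cv2.minAreaRect(np.argwhere(b)[:, ::-1].astype(np.float32))
    xa=np.array([nn[0],nn[1],0]);ya=np.cross([0,0,1],xa/np.linalg.norm(xa)); xl=np.cross(ya,nn)
    for k,v in (("x",xl),("y",ya)):
        e=Q@v; print(k,v.round(3),np.percentile(e,[0,1,50,99,100]).round(4))
    cy=P[y]; h=(cy-c)@nn; print("yellow",len(cy),cy.mean(0).round(4),"h over outer",np.percentile(h,[1,50,95]).round(4))
    top=cy[(h>np.percentile(h,95)-.006)]; print("top",top.mean(0).round(4), np.percentile(top@xl,[2,98]).round(4),np.percentile(top@ya,[2,98]).round(4),"c.x",(c@xl).round(4))
    # other things: points by height
    G=P.reshape(-1,3); G=G[np.isfinite(G[:,0])]; G=G[(abs(G[:,0]-.58)<.28)&(abs(G[:,1])<.4)&(G[:,2]>.02)&(G[:,2]<.35)]
    np.save(n+"_G.npy",G)
  A=np.vstack([np.load("scene_G.npy"),np.load("side_G.npy")])
  cv=np.full((112,160),0.)
  ix=((A[:,0]-.30)/.005).astype(int); iy=((.4-A[:,1])/.005).astype(int)
  np.maximum.at(cv,(np.clip(111-ix,0,111),np.clip(iy,0,159)),A[:,2])
  cv2.imwrite("pics/top.png",cv2.resize(cv2.applyColorMap((cv/.35*255).astype(np.uint8),cv2.COLORMAP_JET),(800,560),interpolation=0))
E
python3 m.py
```

```text
scene 1050 lid c [ 0.5153 -0.2743  0.1422] n [ 0.5408 -0.0161  0.841 ] tilt 0.572 yaw -0.03 862
x [ 0.841 -0.025 -0.541] [0.2822 0.2835 0.364  0.4528 0.4577]
y [ 0.03  1.   -0.  ] [-0.3405 -0.3389 -0.2746 -0.127  -0.1206]
yellow 244 [ 0.4986 -0.2449  0.1793] h over outer [0.0029 0.0221 0.035 ]
top [ 0.5039 -0.2467  0.189 ] [0.3071 0.3522] [-0.236  -0.2251] c.x 0.3631
side 1617 lid c [ 0.5218 -0.2148  0.141 ] n [ 0.5367 -0.0107  0.8437] tilt 0.567 yaw -0.02 1538
x [ 0.844 -0.017 -0.537] [0.281  0.2831 0.3761 0.4483 0.4511]
y [ 0.02  1.   -0.  ] [-0.3351 -0.3289 -0.1877 -0.1188 -0.1161]
yellow 177 [ 0.4985 -0.2347  0.1823] h over outer [0.0074 0.023  0.0349]
top [ 0.5037 -0.2356  0.1911] [0.3065 0.3489] [-0.2296 -0.2214] c.x 0.3682
```

View pics/top.png

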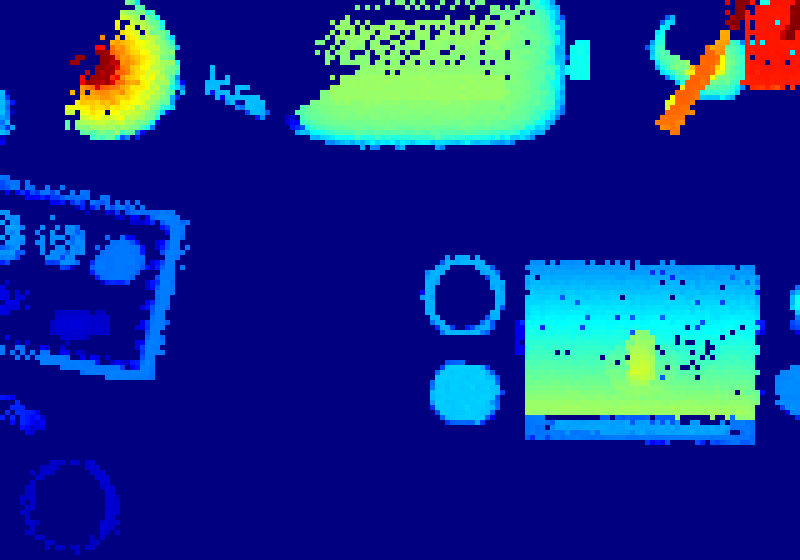

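The top map confirms the layout: the lid is at 525–755 px by 265–415 px and the wing is at (642,355). The two bottles on the left are at (462,295) and (465,393), clear of the lid. The hinge comes out at z = 0.0867 against 0.086 expected, which is good. The wing should be at about (0.466, -0.240) once the lid is down.

```bash
python3 -m pendant '[[[0,0,-0.035,0,0,-0.9125,1],[0,0,-0.035,0,0,-0.9125,1],[0,0,-0.035,0,0,-0.9125,1],[0,0,-0.035,0,0,-0.9125,1],[-0.0138,-0.055,0,0,0,0,1],[-0.0138,-0.055,0,0,0,0,1],[-0.0138,-0.055,0,0,0,0,1],[-0.0138,-0.055,0,0,0,0,1],[-0.0138,-0.055,0,0,0,0,1],[-0.0138,-0.055,0,0,0,0,1],[-0.0138,-0.055,0,0,0,0,1],[-0.0138,-0.055,0,0,0,0,1],[-0.0138,-0.055,0,0,0,0,1],[-0.0138,-0.055,0,0,0,0,1],[-0.0138,-0.055,0,0,0,0,1],[-0.0138,-0.055,0,0,0,0,1],[-0.0138,-0.055,0,0,0,0,1],[-0.0138,-0.055,0,0,0,0,1],[-0.0138,-0.055,0,0,0,0,1],[0,0,0,0,0,0,1]]]'
```

```text
t: 2.1
tcp_pos: [0.4298, -0.1095, 0.3202]
tool_rot: [0.015, 1.0, -0.001, 0.001]
force: [0.7, 0.1, -0.2]
finger_gap: 1.001
gripper_force: 0.0
```

```bash
python3 -m pendant '[[[-0.0117,-0.054,0,0,0,0,1],[-0.0117,-0.054,0,0,0,0,1],[-0.0117,-0.054,0,0,0,0,1],[0,0,0,0,0,0,1],[0,0,0,0,0,0,1]]]'
python3 - <<'E'
from m import *
s=eyes.snapshot("wrist"); cv2.imwrite("pics/w1.png",s["pixels"][...,::-1])
P,b,y=seg(s,(0,512,0,384)); c,nn,Q=plane(P[b]); print(c.round(4),nn.round(4),np.arctan2(nn[1],nn[0]))
cy=P[y]; h=(cy-c)@nn; t=cy[h>np.percentile(h,95)-.006]; print(len(cy),t.mean(0).round(4),np.percentile(h,95))
print(cv2.minAreaRect(t[:,:2].astype(np.float32)))
print(cv2.minAreaRect(Q[:,:2].astype(np.float32)))
E
```

```text
t: 2.6
tcp_pos: [0.4528, -0.234, 0.3196]
tool_rot: [0.013, 1.0, 0.001, -0.001]
force: [-0.2, 0.1, 0.4]
finger_gap: 0.999
gripper_force: 0.0
[ 0.5093 -0.2416  0.147 ] [ 0.5353 -0.0116  0.8446] -0.021617302249253446
461 [ 0.5022 -0.2389  0.1926] 0.03589593068220761
((0.5052054524421692, -0.23909974098205566), (0.04296371713280678, 0.013045945204794407), 2.40301251411438)
((0.5184561610221863, -0.23942217230796814), (0.2197272777557373, 0.14490486681461334), 89.05624389648438)
```

View pics/w1.png

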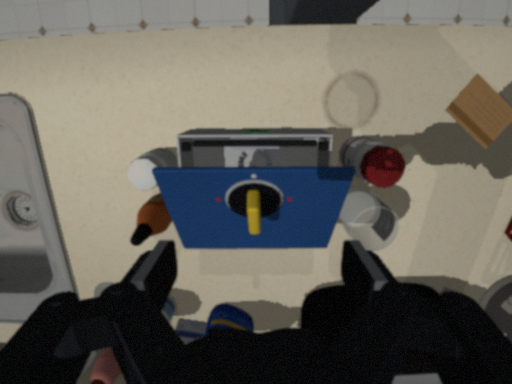

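The wrist view shows the wing at (254,212) in the middle of the lid, which spans 155–352. The yaw is about -0.02 and the wing y about -0.239. I'll lower the open fingers so they straddle the wing.

```bash
python3 -m pendant '[[[0,-0.003,0.046,0,0,0,1],[0,-0.003,0.046,0,0,0,1],[0,0,0.046,0,0,0,1],[0,0,0.007,0,0,0,1],[0,0,0.007,0,0,0,1],[0,0,0.007,0,0,0,1]]]'
python3 -m pendant '[[[0,0,0.007,0,0,0,1],[0,0,0.007,0,0,0,1],[0,0,0.007,0,0,0,1],[0,0,0.007,0,0,0,1]]]'
```

```text
t: 3.25
tcp_pos: [0.4543, -0.2393, 0.1946]
tool_rot: [0.011, 1.0, -0.001, 0.001]
force: [0.6, 0.2, 0.4]
finger_gap: 1.001
gripper_force: 0.0
t: 3.65
tcp_pos: [0.4533, -0.2394, 0.1707]
tool_rot: [0.012, 1.0, -0.0, 0.0]
force: [0.7, 0.3, 0.9]
finger_gap: 0.997
gripper_force: 0.0
```

```bash
python3 -m pendant '[[[0,0,0.007,0,0,0,1],[0,0,0.007,0,0,0,1],[0,0,0.007,0,0,0,1],[0,0,0.007,0,0,0,1],[0,0,0,0,0,0,1]]]'
python3 - <<'E'
from m import *
for n,roi in [("side",(220,305,115,195))]:
    s=eyes.snapshot(n); P,b,y=seg(s,roi); c,nn,Q=plane(P[b]); print(nn.round(4),len(Q),P[y].mean(0))
E
```

```text
t: 4.15
tcp_pos: [0.4526, -0.2389, 0.1475]
tool_rot: [0.012, 1.0, 0.001, -0.001]
force: [-0.2, -0.8, -0.1]
finger_gap: 0.995
gripper_force: 0.0
[ 0.5183 -0.0095  0.8551] 1371 [ 0.49678211 -0.233585    0.18059495]
```

```bash
python3 - <<'E'
from m import *
a=eyes.snapshot("side")["pixels"][90:240,190:340]; b=eyes.snapshot("scene")["pixels"][90:240,210:360]
cv2.imwrite("pics/c2.png",cv2.resize(np.hstack([a,b])[...,::-1],(800,400),interpolation=cv2.INTER_CUBIC))
E
```

```text
(no output)
```

View pics/c2.png

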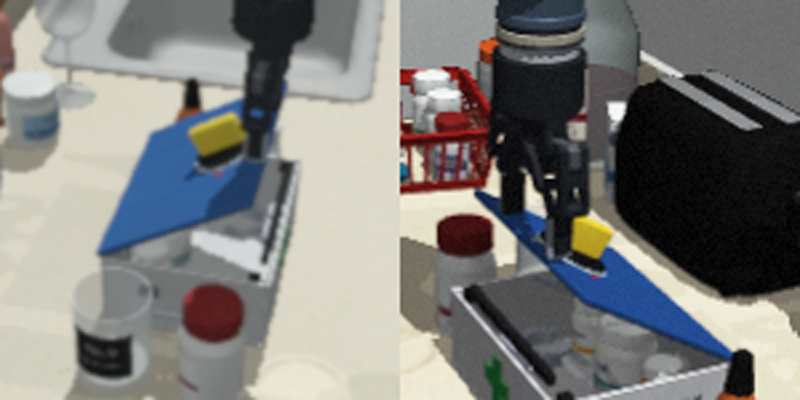

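The crop shows the fingertips at the front strip of the lid, but the lid still looks steep. I'll measure the fingertips and lid from depth.

```bash
python3 - <<'E'
from m import *
st=monitor.sense(); print(st["tcp_pos"],st["force"],st["ft_torque"])
for n,roi in [("scene",(230,345,140,235)),("side",(220,305,105,195))]:
    s=eyes.snapshot(n); P,b,y=seg(s,roi); c,nn,Q=plane(P[b]); print(n,nn.round(4),np.arccos(nn[2]),len(Q), P[y].mean(0).round(4))
    px=s["pixels"].astype(int).max(-1); m=(px<70)&np.isfinite(P[...,0])&(P[...,2]<.26)&(P[...,2]>.1)&(abs(P[...,0]-.45)<.05)&(abs(P[...,1]+.24)<.08)
    D=P[m]; h=(D-c)@nn
    for lo,hi in ((-.32,-.27),(-.27,-.21),(-.21,-.16)):
        k=(D[:,1]>lo)&(D[:,1]<hi); 
        if k.sum()>5: print(lo,k.sum(),"zmin",np.percentile(D[k][:,2],[1,5,20]).round(3),"x",np.percentile(D[k][:,0],[2,50,98]).round(3),"h",np.percentile(h[k],[1,5]).round(3))
E
```

```text
[ 0.45335632 -0.23934658  0.14845268] [ 0.08196607 -0.59935571  0.52602698] [0.05410049 0.03038725 0.0264697 ]
scene [ 0.5221 -0.0153  0.8528] 0.5495227728038876 891 [ 0.5006 -0.2517  0.177 ]
-0.32 363 zmin [0.161 0.19  0.208] x [0.437 0.447 0.485] h [0.005 0.01 ]
-0.27 109 zmin [0.127 0.16  0.169] x [0.437 0.445 0.497] h [-0.027  0.   ]
-0.21 241 zmin [0.179 0.186 0.198] x [0.439 0.45  0.464] h [-0.     0.006]
side [ 0.518  -0.0102  0.8553] 0.5446549610529001 1362 [ 0.497  -0.2334  0.1806]
-0.32 14 zmin [0.1   0.1   0.101] x [0.429 0.433 0.451] h [-0.08  -0.079]
-0.27 63 zmin [0.1   0.1   0.162] x [0.43  0.482 0.499] h [-0.08  -0.079]
-0.21 170 zmin [0.101 0.161 0.207] x [0.433 0.452 0.487] h [-0.079  0.005]
```

The fingers touch the lid about 30 mm higher than I expected when open, because the tips sit far back. Shut fingers have a known nose length, so I'll rise, close, shift 55 mm to +y clear of the wing flange, and push with those.

```bash
python3 -m pendant '[[[0,0,-0.05,0,0,0,0.5],[0,0,-0.05,0,0,0,0],[0,0.035,0,0,0,0,0],[-0.008,0.034,0,0,0,0,0],[0,0,0,0,0,0,0],[0,0,0,0,0,0,0],[0,0,0,0,0,0,0],[0,0,0,0,0,0,0]]]' 40
python3 - <<'E'
from m import *
st=monitor.sense(); print(st["tcp_pos"],st["finger_gap"])
s=eyes.snapshot("scene"); P=cloud(s); px=s["pixels"].astype(int).max(-1); T=st["tcp_pos"]
m=(px<90)&np.isfinite(P[...,0])&(P[...,2]<T[2]+.1)&(P[...,2]>T[2]-.04)&(abs(P[...,0]-T[0])<.06)&(abs(P[...,1]-T[1])<.06)
print(m.sum(),np.percentile(P[m][:,2]-T[2],[0,1,5,20]).round(4),(np.percentile(P[m][:,0],[1,99])-T[0]).round(3),(np.percentile(P[m][:,1],[1,99])-T[1]).round(3))
E
```

```text
t: 5.2
tcp_pos: [0.4609, -0.185, 0.2283]
tool_rot: [0.012, 1.0, -0.0, 0.0]
force: [-1.1, -0.3, -1.1]
finger_gap: 0.003
gripper_force: 0.0
[ 0.46090535 -0.18504073  0.22829731] 0.00271609174790702
482 [0.0214 0.0251 0.0306 0.0468] [-0.016  0.012] [-0.055  0.044]
```

```bash
python3 - <<'E'
from m import *
st=monitor.sense(); T=st["tcp_pos"]
for n in ("scene","side"):
    s=eyes.snapshot(n); P=cloud(s)
    m=np.isfinite(P[...,0])&(P[...,2]<T[2]+.06)&(P[...,2]>T[2]-.018)&(np.hypot(P[...,0]-T[0],P[...,1]-T[1])<.03)
    print(n,m.sum(),np.percentile(P[m][:,2]-T[2],[0,1,5,20]).round(4))
    if n=="scene":
        v,u=np.argwhere(m).mean(0).astype(int); print(u,v); a=s["pixels"][max(v-60,0):v+75,u-70:u+110]
        cv2.imwrite("pics/c3.png",cv2.resize(a[...,::-1],None,fx=4,fy=4,interpolation=cv2.INTER_CUBIC))
E
```

```text
scene 169 [0.0215 0.0223 0.0245 0.0306]
253 134
side 116 [0.0245 0.0248 0.0258 0.0341]
```

View pics/c3.png

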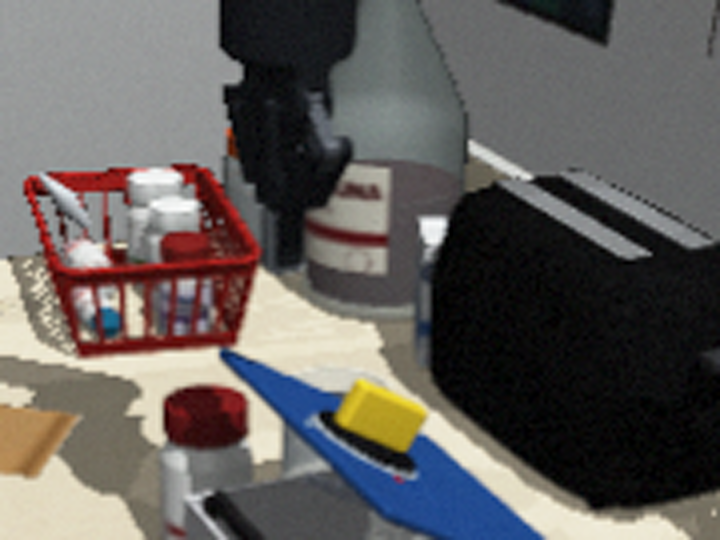

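Both cameras and the earlier contact agree that the real fingertips are about 23 mm above the reported TCP when shut. That is a 37 mm offset from the stated figure, so I'll work from the measured value.

```bash
python3 -m pendant '[[[0,0,0.04,0,0,0,0],[0,0,0.04,0,0,0,0],[0,0,0.01,0,0,0,0],[0,0,0.01,0,0,0,0],[0,0,0.01,0,0,0,0],[0,0,0.01,0,0,0,0],[0,0,0.01,0,0,0,0],[0,0,0,0,0,0,0]]]'
cat > tilt.py <<'E'
from m import *
st=monitor.sense(); print(st["tcp_pos"].round(4) if hasattr(st["tcp_pos"],"round") else st["tcp_pos"],np.round(st["force"],2))
for n,roi in [("scene",(230,345,140,245)),("side",(220,305,105,195))]:
    s=eyes.snapshot(n); P,b,y=seg(s,roi); c,nn,Q=plane(P[b]); print(n,nn.round(4),np.arccos(nn[2]).round(4),len(Q)); h=(P[y]-c)@nn; t=P[y][h>np.percentile(h,95)-.006]
    print(" wing top",t.mean(0).round(4),cv2.minAreaRect(t[:,:2].astype(np.float32)))
E
python3 tilt.py
```

```text
t: 6.15
tcp_pos: [0.4605, -0.1839, 0.1237]
tool_rot: [0.012, 1.0, 0.0, -0.001]
force: [-0.3, 0.2, -0.7]
finger_gap: 0.004
gripper_force: 0.0
[ 0.4605 -0.1839  0.1237] [-0.27  0.18 -0.75]
scene [ 0.35   -0.0103  0.9367] 0.3577 1545
 wing top [ 0.4853 -0.2459  0.1683] ((0.4859254062175751, -0.24525141716003418), (0.011461197398602962, 0.04476744309067726), 89.01407623291016)
side [ 0.3456 -0.0069  0.9383] 0.353 1762
 wing top [ 0.4947 -0.2187  0.1779] ((0.4884205758571625, -0.18322545289993286), (0.015648484230041504, 0.1187547892332077), 10.068127632141113)
```

```bash
python3 -m pendant '[[[0,0,0.01,0,0,0,0],[0,0,0.01,0,0,0,0],[0,0,0.01,0,0,0,0],[0,0,0.01,0,0,0,0],[0,0,0.004,0,0,0,0],[0,0,0,0,0,0,0]]]'
python3 tilt.py
```

```text
t: 6.85
tcp_pos: [0.4605, -0.184, 0.0884]
tool_rot: [0.012, 1.0, 0.0, -0.001]
force: [-0.0, -0.5, 0.4]
finger_gap: 0.001
gripper_force: 0.0
[ 0.4605 -0.184   0.0884] [-0.04 -0.51  0.39]
scene [ 0.1179 -0.0039  0.993 ] 0.1182 2275
 wing top [ 0.4707 -0.2449  0.141 ] ((0.4708728790283203, -0.24447791278362274), (0.04820425808429718, 0.01529152411967516), 1.7561068534851074)
side [ 0.1156 -0.0021  0.9933] 0.1159 1997
 wing top [ 0.4781 -0.1672  0.1913] ((0.4776999056339264, -0.16760726273059845), (0.0027135012205690145, 0.0006265562260523438), 32.29420852661133)
```

```bash
python3 -m pendant '[[[0,0,0.0025,0,0,0,0],[0,0,0.0025,0,0,0,0],[0,0,0.0025,0,0,0,0],[0,0,0,0,0,0,0]]]'
python3 tilt.py|head -3
```

```text
t: 7.35
tcp_pos: [0.4609, -0.1843, 0.0832]
tool_rot: [0.012, 1.0, -0.0, 0.0]
force: [-0.9, -0.8, 0.5]
finger_gap: -0.0
gripper_force: 0.1
[ 0.4609 -0.1843  0.0832] [-0.86 -0.79  0.45]
scene [ 0.0863 -0.0031  0.9963] 0.0865 2397
 wing top [ 0.4673 -0.2447  0.1373] ((0.4689059257507324, -0.24317996203899384), (0.04792293533682823, 0.016344359144568443), 5.052560329437256)
```

```bash
python3 -m pendant '[[[0,0,-0.05,0,0,0,0],[0,0,-0.05,0,0,0,0.5],[0,0,-0.05,0,0,0,1],[-0.007,-0.035,0,0,0,0,1],[0,-0.035,0,0,0,0,1],[0,0,0,0,0,0,1],[0,0,0,0,0,0,1],[0,0,0,0,0,0,1],[0,0,0,0,0,0,1]]]'
python3 - <<'E'
from m import *
s=eyes.snapshot("wrist"); cv2.imwrite("pics/w2.png",s["pixels"][...,::-1])
P,b,y=seg(s,(0,512,0,384)); c,nn,Q=plane(P[b]); print(c.round(4),nn.round(4),np.arccos(nn[2]))
n,lab,stt,_=cv2.connectedComponentsWithStats(y.astype(np.uint8)); i=1+stt[1:,4].argmax(); cy=P[lab==i]
h=(cy-c)@nn; t=cy[h>np.percentile(h,95)-.006]; print(len(cy),stt[i],t.mean(0).round(4),np.percentile(h,95),cv2.minAreaRect(t[:,:2].astype(np.float32)))
print(cv2.minAreaRect(Q[:,:2].astype(np.float32)))
st=monitor.sense(); print(st["tcp_pos"],R.from_quat(st["tool_rot"]).as_matrix().round(4),st["q"])
E
```

```text
t: 8.35
tcp_pos: [0.4647, -0.2392, 0.2028]
tool_rot: [0.011, 1.0, 0.001, -0.001]
force: [0.2, 0.9, -0.6]
finger_gap: 1.003
gripper_force: 0.0
[ 0.4948 -0.2383  0.1016] [ 0.0847 -0.0026  0.9964] 0.08488053383819048
902 [249 164  17  61 902] [ 0.4664 -0.2383  0.139 ] 0.03623596437670967 ((0.4679676592350006, -0.2385808825492859), (0.01363895833492279, 0.04956795647740364), 89.31076049804688)
((0.5041971206665039, -0.23859646916389465), (0.22158533334732056, 0.17279475927352905), 88.79389953613281)
[ 0.46486661 -0.23927491  0.20290798] [[-9.997e-01  2.290e-02 -8.000e-04]
 [ 2.290e-02  9.997e-01  9.000e-04]
 [ 8.000e-04  9.000e-04 -1.000e+00]] [-6.89393805e-01  3.98321479e-01  1.69252282e+00  1.99534269e-04
  1.05194972e+00 -2.23739605e+00]
```

View pics/w2.png

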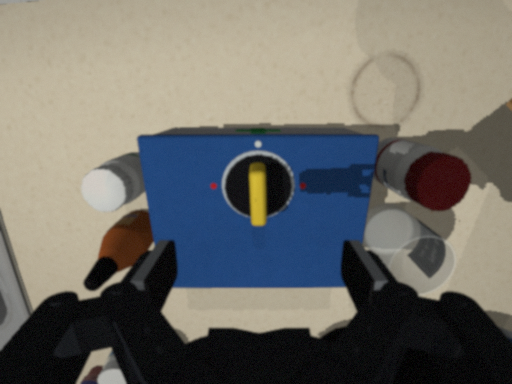

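The lid lies on the seal at a tilt of 0.085, with the wing at (258,194) fore and aft between the fingers. I'll lower onto it and grip.

```bash
python3 -m pendant '[[[-0.003,0,0.05,0,0,0,1],[0,0,0.05,0,0,0,1],[0,0,0.02,0,0,0,1],[0,0,0.0175,0,0,0,1],[0,0,0,0,0,0,1]]]'
python3 -m pendant '[[[0,0,0,0,0,0,0.5],[0,0,0,0,0,0,0.3],[0,0,0,0,0,0,0],[0,0,0,0,0,0,0],[0,0,0,0,0,0,0],[0,0,0,0,0,0,0],[0,0,0,0,0,0,0],[0,0,0,0,0,0,0]]]' 40
python3 tilt.py | sed -n 1,2p
```

```text
t: 8.9
tcp_pos: [0.4663, -0.2388, 0.0913]
tool_rot: [0.012, 1.0, 0.002, -0.002]
force: [-0.2, -0.4, 0.1]
finger_gap: 0.999
gripper_force: 0.0
t: 9.7
tcp_pos: [0.4678, -0.2402, 0.0937]
tool_rot: [0.012, 1.0, 0.0, 0.0]
force: [0.2, 3.5, 4.0]
finger_gap: 0.156
gripper_force: 45.1
[ 0.4678 -0.2402  0.0937] [0.2  3.5  3.98]
scene [ 0.0846 -0.0032  0.9964] 0.0848 2336
```

```bash
python3 -m pendant '[[[0,-0.001,0.0025,0,0,0,0],[0.001,0,0.0025,0,0,0,0],[0.001,0,0.0025,0,0,0,0],[0,0,0,0,0,0,0],[0,0,0,0,0,0,0]]]'
python3 -m pendant '[[[0.001,0,0.0025,0,0,0,0],[0,0,0,0,0,0,0],[0,0,0,0,0,0,0]]]'
```

```text
t: 10.3
tcp_pos: [0.4662, -0.2402, 0.0879]
tool_rot: [0.012, 1.0, 0.001, 0.0]
force: [1.5, 6.1, 8.5]
finger_gap: 0.151
gripper_force: 46.0
t: 10.6
tcp_pos: [0.4656, -0.2402, 0.0861]
tool_rot: [0.012, 1.0, 0.001, 0.001]
force: [0.6, 6.3, 10.0]
finger_gap: 0.152
gripper_force: 46.4
```

```bash
python3 -m pendant '[[[0,0.0012,0.0025,0,0,0,0],[0,0.0012,0,0,0,0,0],[0,0,0,0,0,0,0]]]'
python3 -m pendant '[[[0,0,0.0025,0,0,0,0],[0,0,0,0,0,0,0],[0,0,0,0,0,0,0]]]'; python3 tilt.py | sed -n 1,2p
```

```text
t: 10.9
tcp_pos: [0.4652, -0.24, 0.0844]
tool_rot: [0.012, 1.0, -0.001, 0.0]
force: [-2.5, 0.8, 11.6]
finger_gap: 0.154
gripper_force: 46.5
t: 11.2
tcp_pos: [0.4649, -0.24, 0.0828]
tool_rot: [0.012, 1.0, -0.001, 0.0]
force: [-4.5, 0.6, 15.6]
finger_gap: 0.154
gripper_force: 47.2
[ 0.4649 -0.24    0.0828] [-4.48  0.65 15.6 ]
scene [-4.e-04 -9.e-04  1.e+00] 0.001 2450
```

The lid is on its stops (tilt 0.001) at 15.6 N. Now I'll turn it clockwise, watching the moment.

```bash
cat > s.py <<'E'
from h import *
st=monitor.sense(); M=R.from_quat(st["tool_rot"]).as_matrix(); print("yaw turned",round(1.548-np.arctan2(M[1,1],M[0,1]),4),"Tz",np.round(st["ft_torque"],3),"F",np.round(st["force"],1),"z",round(st["tcp_pos"][2],4),"q6",round(st["q"][5],3))
E
python3 s.py
python3 -m pendant '[[[0.0015,0,0,0,0,0.4,0],[0,0,0,0,0,0.4,0],[0,0,0,0,0,0.4,0],[0,0,0,0,0,0.4,0],[0,0,0,0,0,0,0]]]'; python3 s.py
```

```text
yaw turned 0.0005 Tz [ 0.311  0.182 -0.028] F [-4.2  1.9 15.5] z 0.0828 q6 -2.236
t: 11.8
tcp_pos: [0.4649, -0.2399, 0.0828]
tool_rot: [0.108, 0.994, -0.001, 0.001]
force: [-2.0, 2.7, 13.9]
finger_gap: 0.154
gripper_force: 47.0
yaw turned 0.1941 Tz [ 0.496 -0.266  0.032] F [-2.   2.7 13.9] z 0.0828 q6 -2.044
```

```bash

python3 -m pendant '[[[0,0,0.0005,0,0,0.5,0],[0,0,0.0005,0,0,0.5,0],[0,0,0,0,0,0.5,0],[0,0,0,0,0,0.5,0],[0,0,0,0,0,0,0]]]'; python3 s.py
python3 -m pendant '[[[0,0,0,0,0,0.5,0],[0,0,0,0,0,0.5,0],[0,0,0,0,0,0.5,0],[0,0,0,0,0,0.5,0],[0,0,0,0,0,0,0]]]'; python3 s.py
```

```text
t: 12.3
tcp_pos: [0.465, -0.2397, 0.0828]
tool_rot: [0.226, 0.974, -0.001, 0.002]
force: [-1.8, 4.3, 19.4]
finger_gap: 0.151
gripper_force: 47.8
yaw turned 0.4341 Tz [ 0.59  -0.124  0.02 ] F [-1.8  4.3 19.4] z 0.0828 q6 -1.804
t: 12.8
tcp_pos: [0.4651, -0.2395, 0.0828]
tool_rot: [0.341, 0.94, -0.0, 0.002]
force: [-0.3, 5.4, 19.7]
finger_gap: 0.155
gripper_force: 47.8
yaw turned 0.6741 Tz [ 0.629 -0.117 -0.024] F [-0.3  5.4 19.7] z 0.0828 q6 -1.564
```

```bash

python3 -m pendant '[[[0.0008,0.001,-0.0006,0,0,0.4,0],[0,0,0,0,0,0.4,0],[0,0,0,0,0,0.4,0],[0,0,0,0,0,0.4,0],[0,0,0,0,0,0,0]]]'; python3 s.py
python3 -m pendant '[[[0,0,0,0,0,0.3,0],[0,0,0,0,0,0.3,0],[0,0,0,0,0,0,0]]]'; python3 s.py
```

```text
t: 13.3
tcp_pos: [0.4652, -0.2394, 0.0828]
tool_rot: [0.43, 0.903, -0.001, 0.002]
force: [-1.6, 3.5, 15.1]
finger_gap: 0.153
gripper_force: 47.2
yaw turned 0.8654 Tz [ 0.172 -0.095 -0.001] F [-1.6  3.5 15.1] z 0.0828 q6 -1.371
t: 13.6
tcp_pos: [0.4652, -0.2393, 0.0828]
tool_rot: [0.462, 0.887, -0.001, 0.002]
force: [-0.1, 2.9, 14.8]
finger_gap: 0.156
gripper_force: 47.2
yaw turned 0.9372 Tz [ 0.146 -0.084 -0.011] F [-0.1  2.9 14.8] z 0.0828 q6 -1.299
```

Next come small steps while I feel for the stop.

```bash

for i in 1 2 3; do :; done
python3 -m pendant '[[[0,0,0,0,0,0.25,0],[0,0,0,0,0,0,0]]]' >/dev/null; python3 s.py
python3 -m pendant '[[[0,0,0,0,0,0.25,0],[0,0,0,0,0,0,0]]]' >/dev/null; python3 s.py
python3 -m pendant '[[[0,0,0,0,0,0.25,0],[0,0,0,0,0,0,0]]]' >/dev/null; python3 s.py
```

```text
yaw turned 0.9672 Tz [ 0.151 -0.072 -0.098] F [-0.7  4.  15.2] z 0.0828 q6 -1.269
yaw turned 0.9971 Tz [ 0.167 -0.118 -0.021] F [-1.1  3.  14.9] z 0.0828 q6 -1.239
yaw turned 1.0271 Tz [ 0.198 -0.083 -0.037] F [-0.4  2.5 15.2] z 0.0828 q6 -1.209
```

```bash

python3 -m pendant '[[[0,0,0,0,0,0.25,0],[0,0,0,0,0,0,0]]]' >/dev/null; python3 s.py
python3 -m pendant '[[[0,0,0,0,0,0.25,0],[0,0,0,0,0,0,0]]]' >/dev/null; python3 s.py
python3 -m pendant '[[[0,0,0,0,0,0.25,0],[0,0,0,0,0,0,0]]]' >/dev/null; python3 s.py
```

```text
yaw turned 1.0571 Tz [ 0.14  -0.148 -0.001] F [-0.1  4.2 15.3] z 0.0828 q6 -1.179
yaw turned 1.0871 Tz [ 0.128 -0.138 -0.026] F [-0.5  3.8 15.6] z 0.0828 q6 -1.149
yaw turned 1.1171 Tz [ 0.151 -0.15  -0.047] F [-0.4  3.5 15.3] z 0.0828 q6 -1.119
```

```bash

python3 -m pendant '[[[0,0,0,0,0,0.25,0],[0,0,0,0,0,0,0]]]' >/dev/null; python3 s.py
python3 -m pendant '[[[0,0,0,0,0,0.25,0],[0,0,0,0,0,0,0]]]' >/dev/null; python3 s.py
python3 - <<'E'
from m import *
s=eyes.snapshot("wrist"); P,b,y=seg(s,(0,512,0,384)); n,lab,stt,_=cv2.connectedComponentsWithStats(y.astype(np.uint8)); i=1+stt[1:,4].argmax(); print(stt[i], cv2.minAreaRect(P[lab==i][:,:2].astype(np.float32)))
E
```

```text
yaw turned 1.1467 Tz [ 0.173 -0.105  0.02 ] F [ 0.3  3.7 15.7] z 0.0828 q6 -1.089
yaw turned 1.1752 Tz [ 0.254 -0.172  0.319] F [ 0.5  3.8 15.2] z 0.0828 q6 -1.06
[ 244  201   30  108 2803] ((0.46497735381126404, -0.2370334267616272), (0.013740004040300846, 0.05064723640680313), 22.144224166870117)
```

The moment jumped to 0.32 N m at 1.17 rad, which is the stop. I'll relax slightly and let the latch rise.

```bash

python3 -m pendant '[[[0,0,0,0,0,-0.08,0],[0,0,0,0,0,0,0]]]' >/dev/null; python3 s.py
python3 -m pendant '[[[0,0,-0.0025,0,0,0,0],[0,0,-0.0025,0,0,0,0],[0,0,0,0,0,0,0]]]' >/dev/null; python3 s.py
python3 -m pendant '[[[0,0,-0.0025,0,0,0,0],[0,0,0,0,0,0,0]]]' >/dev/null; python3 s.py; python3 tilt.py | sed -n 2p
```

```text
yaw turned 1.1654 Tz [ 0.215 -0.14   0.265] F [-0.4  4.6 15.7] z 0.0828 q6 -1.07
yaw turned 1.1664 Tz [-0.154 -0.648  0.323] F [5.  2.2 0.7] z 0.0848 q6 -1.07
yaw turned 1.1663 Tz [-0.228 -0.741  0.323] F [ 7.7  1.8 -4.2] z 0.0862 q6 -1.07
scene [ 2.580e-02 -8.000e-04  9.997e-01] 0.0258 2457
```

```bash

python3 -m pendant '[[[0,0,0.001,0,0,-0.15,0],[0,0,0,0,0,0,0]]]' >/dev/null; python3 s.py
python3 -m pendant '[[[0,0,0,0,0,-0.1,0],[0,0,0,0,0,0,0]]]' >/dev/null; python3 s.py;  python3 tilt.py | sed -n 2,3p
```

```text
yaw turned 1.1487 Tz [-0.14  -0.524  0.154] F [5.8 1.7 0.8] z 0.0861 q6 -1.088
yaw turned 1.1372 Tz [-0.066 -0.464  0.083] F [5.7 2.2 0.2] z 0.0861 q6 -1.099
scene [ 0.0251 -0.0015  0.9997] 0.0251 2484
 wing top [ 0.4718 -0.2562  0.13  ] ((0.4715665876865387, -0.2547374665737152), (0.015348549000918865, 0.02424698881804943), 15.347957611083984)
```

The clamped pads now lie across the tilt direction, so they keep the lid from tilting up. The wing is at its stop with little moment left, so I'll open gently and let the seal lift it.

```bash

python3 -m pendant '[[[0,0,0,0,0,0,0.25],[0,0,0,0,0,0,0.35],[0,0,0,0,0,0,0.45],[0,0,0,0,0,0,0.45],[0,0,0,0,0,0,0.45]]]'; python3 s.py;  python3 tilt.py | sed -n 2,5p
python3 - <<'E'
from m import *
s=eyes.snapshot("wrist"); P,b,y=seg(s,(0,512,0,384)); n,lab,stt,_=cv2.connectedComponentsWithStats(y.astype(np.uint8)); i=1+stt[1:,4].argmax(); print(stt[i], cv2.minAreaRect(P[lab==i][:,:2].astype(np.float32)))
E
```

```text
t: 17.05
tcp_pos: [0.4636, -0.2381, 0.0859]
tool_rot: [0.548, 0.836, -0.0, -0.0]
force: [0.6, -0.2, -0.2]
finger_gap: 0.446
gripper_force: 0.0
yaw turned 1.1376 Tz [-0.043 -0.046  0.008] F [ 0.6 -0.2 -0.2] z 0.0859 q6 -1.099
scene [ 0.0461 -0.0023  0.9989] 0.0462 2369
 wing top [ 0.4686 -0.2512  0.1339] ((0.4694789946079254, -0.2520972192287445), (0.03944593667984009, 0.029266543686389923), 58.8524055480957)
side [ 4.58e-02 -4.00e-04  9.99e-01] 0.0458 1932
 wing top [ 0.4676 -0.2324  0.136 ] ((0.4676564037799835, -0.2354031652212143), (0.0254552960395813, 0.04696446657180786), 6.979018211364746)
[ 248  206   32  109 2978] ((0.46733221411705017, -0.23857799172401428), (0.017365260049700737, 0.05453526973724365), 25.863914489746094)
```

The tilt is 0.046, which puts lid_front at about 101.6 mm, so it is locked in the detent. Now I'll take the hand away straight up.

```bash

python3 -m pendant '[[[0,0,-0.01,0,0,0,0.6],[0,0,-0.02,0,0,0,0.6],[0,0,-0.04,0,0,0,0.6],[0,0,-0.05,0,0,0,0.6],[0,0,-0.05,0,0,0,0.6],[0,0,0,0,0,0,0.6],[0,0,0,0,0,0,0.6]]]'; python3 tilt.py
python3 - <<'E'
from m import *
s=eyes.snapshot("wrist"); cv2.imwrite("pics/w3.png",s["pixels"][...,::-1])
P,b,y=seg(s,(0,512,0,384)); c,nn,Q=plane(P[b]); print(c.round(4),nn.round(4),np.arccos(nn[2]))
E
```

```text
t: 17.9
tcp_pos: [0.4644, -0.2384, 0.2236]
tool_rot: [0.548, 0.836, -0.0, 0.002]
force: [0.2, 0.6, -0.4]
finger_gap: 0.605
gripper_force: 0.0
[ 0.4644 -0.2384  0.2236] [ 0.17  0.6  -0.4 ]
scene [ 0.0457 -0.0022  0.999 ] 0.0457 2556
 wing top [ 0.4671 -0.2444  0.1322] ((0.46788477897644043, -0.24237412214279175), (0.015279876999557018, 0.0504697822034359), 24.576030731201172)
side [4.45e-02 8.00e-04 9.99e-01] 0.0445 2225
 wing top [ 0.4672 -0.2327  0.135 ] ((0.4664294123649597, -0.23508653044700623), (0.013796950690448284, 0.0467800609767437), 24.811983108520508)
[ 0.5031 -0.22    0.0973] [ 0.0449 -0.0014  0.999 ] 0.04496868839196346
```

View pics/w3.png

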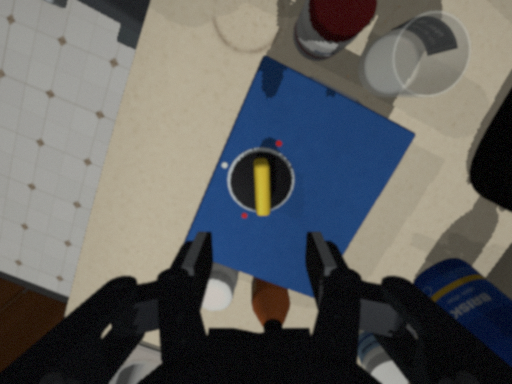

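The picture shows the wing turned about 65° on the level lid, at (262,188). The bottles and the glass are standing where they were, and the hand is clear. All three cameras put the tilt at 0.045, which is the locked height.

```bash
python3 -c "
from station import job; print(job.sign_off())"
```

```text
the job is handed in; nothing more can be done
None
```

The medicine box is locked: the latch met its stop at about 1.15 rad, the lid settled at its detent height (front about 102 mm), the bottles and the glass still stand around the box, the hand is clear, and the job is handed in.

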